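# Hang up the mug and hold the contact gauge on the ring it covered

## Robot

A 7-joint arm with a two-finger parallel gripper is mounted at the origin on the work surface. World frame = base frame: x ahead of the robot, y to its left, z up, the work surface at z = 0. Lengths are in m, angles in rad, forces in N, time in s.
With the tool pointing down it reaches from about 0.425 to 0.925 m from the base axis. Payload 6.8 kg.
Tool frame: the origin (TCP) lies between the finger pads; the fingertips stand 8 mm ahead of it and the grasp point (between the pads) lies 11 mm behind it; z points along the fingers, y is the line along which they close (so a half turn about z gives the same grasp; the last joint's range is limited). The gripper opens to 85 mm and grips with 20 to 120 N. Pads are 22 mm wide; open, the fingers measure 114 mm over their backs; the gripper's body (76 mm by 85 mm) begins 54 mm behind the grasp point. The pads swing forward as they close: fully open they stand 13 mm farther back than shut.
Start: joints at [1.092, 0.477, 0.022, 1.555, -0.011, 1.109, -0.083], TCP at [0.245, -0.629, 0.239] pointing down, gripper open.
Joint ranges: [-2.96, 2.96], [-0.34, 2.1], [-1.41, 1.46], [0.24, 2.44], [-1.37, 4.51], [0.17, 1.92], [-2.96, 2.96]. Speed limits (rad/s): [2.39, 2.39, 3.14, 3.14, 3.14, 3.14, 3.14].

## Interface

Orientations are given as a 3x3 rotation matrix whose columns are the frame's x, y, z axes.
In Python, from bench import arm gives the robot as it stands. The module is installed in compiled form; this text tells all that it offers.
- The arm moves only by the shell command python3 -m inch 'ROWS' [OPENING] [FORCE]. ROWS is JSON, a list that holds one entry, the list of rows, each a list of 6 numbers: the shift along the tool's x, y, z in cm, then the turn, a rotation vector about the tool's x, y, z in rad. A call has exactly 8 rows; each row is the pose to reach, as a shift and turn from the pose commanded when the call began, along the tool's axes at that moment; what a row does not reach only later rows make up. A row lasts 1/10 s, in which the tool goes at most 50 mm and 8.59 degrees, less where a joint would pass 70% of its speed; a pose out of reach is approached as far as the arm can. A call with a gripper value outside its range is refused whole. OPENING is the opening, from 0 (shut) to 1 (fully open), set as the call begins (- or left out, the last holds). The fingers move at their own pace and stop on an object; FORCE is the grip in N (left out, the last holds). Time passes only in rows, so rows that repeat a pose let the fingers close, or fill a call up. It gives the time, the measured TCP pose, the force, the opening and the grip force at its end, in the units of the state.
- arm.get_obs(): the state, without advancing time (a new reading comes with each control period).
- arm.grab_frame(name): name is "side" or "top"; returns the picture (420x560x3 uint8, red, green, blue); there is no depth.
- arm.camera_model(name): a dict with "fovy" (degrees; the focal length in pixels is half the picture's height over the tangent of half this angle, whatever the lens; pixels are square), "cx", "cy" (the principal point, pixels), "xyz" and "attitude" of the camera in the world. Camera axes: x right, y up, looking along -z (the intrinsics and any distortion apply to the point x, -y, -z); pixel columns grow to the right and rows downward; lengths in m; the calibration is good to about 2 mm. A picture is of the moment at which its call begins. camera_model takes no time and is no camera call.
- arm.hand_in(): hands the job in; it is judged then, once.
The state is a dict: "clock": time; "qpos": joint angles; "joint_velocities": joint speeds; "joint_efforts": joint torques, N m; "tool_pos": TCP position; "tool_rot": TCP orientation; "force": force on the tool from outside, world axes, zero at the start; "wrist_torque": the same for the moment, N m; "finger_gap": finger opening in m; "gripper_force": force on a finger pad.
Only numpy, scipy, OpenCV 4.12 (cv2) and the standard library are available. Lean on these libraries where they do the work, as an engineer would, in place of code of your own. Each camera call takes 0.05 s, during which the arm holds its last target. There are 200 camera calls.

## Task

Clear the round plate for a check: take the blue mug off it and hang it by its handle on the brass hook, then draw the yellow contact gauge from its leaning holder and press its red tip lightly onto the plate inside the red ring that the mug had covered, with the gauge upright and the sprung tip pushed about half-way in (about 5 mm). Finish while still holding the gauge there, steady and in your grip; never jam it hard against the plate, keep the mug off the bench top and leave the other things on the bench where they are.

Things in the scene. Friction and masses are not known exactly. Their poses are not given: they have to be found in the camera images.
- mug: blue ceramic mug, about 240 g, 62 mm across, 85 mm tall, wall 4 mm, open at the top, upright on the round plate at the start, covering the red ring. Origin: centre of its underside; z up the axis. Handle towards +y: a D of 9 mm round bar in the y-z plane, reaching 62 mm from the axis; its opening runs from 31 to 53 mm from the axis and 25 to 65 mm above the underside
- mug_loop (a point): middle of the opening inside the mug's handle (43 mm from the mug's axis, 45 mm above its underside)
- hook_stand: stand with a hook, fixed, left or right of the round plate: round dark base 100 mm across, 14 mm thick; upright post 16 mm thick, 230 mm tall; level brass rod 7 mm thick that leaves the post 210 mm above the bench along the stand's -x and ends 90 mm from the post's axis in an upturned tip. Origin: centre of the base's underside; z up
- hook_rod (a point): middle of the hook's level rod, on its centre line, 45 mm from the post's axis; axes as for the stand (rod along x, free end at -x)
- hook_tip (a point): end of the hook's upturned tip, 14 mm above the rod's centre line (17.5 mm to its very top)
- wheel: round plate on a low pedestal (a banding wheel, locked: it does not turn), fixed: cream, 200 mm across, its flat rigid top 40 mm above the bench. Origin: centre of its underside on the bench; z up
- mark (a point): the marked spot: centre of the flat red ring painted on top of the round plate (20 mm inside, 26 mm outside diameter), hidden under the mug at the start
- holder: gauge holder, fixed: wooden block 56 x 56 x 44 mm with a through hole 18 mm wide, leaning 20 degrees to its -x side (towards the robot, more or less) on a black base 110 x 75 mm. Origin: centre of the block's footprint on the bench (the base's centre is at x = 5 mm); z up
- holder_mouth (a point): centre of the hole's mouth, on the block's sloping top, about 67 mm above the bench; axes as for the holder (not sloping)
- gauge: round contact gauge, 127 mm, 130 g. Origin: end of its tip when out; z from tip to butt. Along z: red sprung tip 6 mm thick to 14 mm, steel nose 14 thick to 46, collar 32 thick to 52, yellow grip 24 thick to 127. Starts nose down in the holder, collar on the block, its butt leaning 20 degrees towards the holder's -x; comes out along its axis, clear after 46 mm
- gauge_tip (a point): end of the red sprung tip; moves with the tip
- plunger (a joint): how far the sprung tip is pushed into the gauge, 0 (out) to 0.010 m (in, hard stop); the spring needs 1.5 N to start, 3.0 N at 5 mm and 4.5 N at 10 mm
- pliers: pair of pliers with black grips, 165 mm long, lying on the bench; bystander, to be left alone. Origin: centre of the pliers at the bench
- tub: white open tub of small burs, 100 x 75 x 40 mm; bystander, to be left alone. Origin: centre of its underside
- screwdriver: screwdriver with a blue handle, 170 mm long, lying on the bench; bystander, to be left alone. Origin: middle of its length, at the bench
- jar: amber glass jar with black cap, 52 mm across, 75 mm tall; bystander, to be left alone. Origin: centre of its underside
- ball: orange pear-shaped burnishing bulb, 68 mm across, 65 mm tall; bystander, to be left alone. Origin: centre of its underside
- weight: brass weight with a knob, 44 mm across, 55 mm tall; bystander, to be left alone. Origin: centre of its underside

How it is judged:
On the way, in this order (a step that is already met when the one before it is completed fails the run):
1. the mug hangs by its handle on the hook, let go (x of mug_loop in the frame of hook_rod between -0.042 and 0.038 m and y of mug_loop in the frame of hook_rod between -0.022 and 0.022 m and z of mug_loop in the frame of hook_rod between -0.036 and 0.005 m and contact force between mug and hook_stand above 0.5 N and contact force between mug and the fingers below 0.05 N and contact force between mug and wheel below 0.05 N and height (world z) of mug above 0.05 m), for 0.2 s.
2. the gauge is held clear of its holder (distance between gauge_tip and holder_mouth above 0.06 m and contact force between gauge and the fingers above 2 N and contact force between gauge and holder below 0.05 N), for 0.1 s.
At the end, for the whole second after the job is handed in: The mug hangs on the hook: rod through its handle, off the plate and not touched by the fingers. The gauge is in the fingers, still, its tip on the plate within 10 mm of the ring's centre, within 0.14 rad of upright, tip pushed in 2 to 8.5 mm, 1 to 7 N (all of step 1 and contact force between gauge and the fingers above 2 N and horizontal distance between gauge_tip and mark below 0.01 m and height (world z) of gauge_tip below 0.043 m and angle between gauge's own z axis and vertical below 0.14 rad and height (world z) of gauge above 0.02 m and value of joint plunger between 0.002 and 0.0085 m and contact force between gauge and wheel between 1 and 7 N and linear speed of gauge below 0.02 m/s); the arm keeps its last pose, push and grip.
It fails at once if the gauge is jammed hard against the plate (contact force between gauge and wheel above 12 N).
It fails at once if the mug is dropped or set down on the bench top (height (world z) of mug below 0.036 m).
It fails at once if a bystander (pliers, tub, screwdriver, jar, bulb, weight) is moved over 30 mm (distance of any of pliers, tub, screwdriver, jar, ball, weight from where it was at the start of the episode above 0.03 m).
It also fails if it takes over 61 s, if anything falls off the work surface, if the arm or the gripper's body presses on something with over 40 N, if the wrist force passes 120 N, or if a joint passes its speed limit or range.

## Working session

There is one attempt and no reset: what is moved stays moved. The work goes in short steps, Python scripts to look and compute and a shell command to move; the robot and the scene stay as the last step left them, time stands still between calls to the robot, and variables do not carry over. Pictures are saved under pics/ and viewed, at most 12 in all, crops included, and the job is handed in when it is done.

```bash
mkdir -p pics; ls
python3 - <<'E'
from bench import arm
import cv2
for n in("side","top"):
    print(n,arm.camera_model(n)); cv2.imwrite(f"pics/{n}0.png",cv2.resize(arm.grab_frame(n)[:,:,::-1],(800,600),interpolation=cv2.INTER_CUBIC))
print(arm.get_obs())
E
```

```text
pics
side {'fovy': 47.5321198192251, 'cx': 281.4097246343502, 'cy': 214.150235711231, 'xyz': array([0.10546129, 0.9984851 , 0.90669653]), 'attitude': array([[-0.91866739,  0.22395108, -0.32541687],
       [-0.39500541, -0.53032024,  0.7501541 ],
       [-0.00457733,  0.81768353,  0.5756498 ]])}
top {'fovy': 48.5315292514956, 'cx': 277.5207344437499, 'cy': 206.96287505746864, 'xyz': array([0.38748286, 0.01973862, 1.22037876]), 'attitude': array([[ 0.02244207,  0.98789759, -0.15347542],
       [-0.99974562,  0.02252131, -0.00122243],
       [ 0.00224883,  0.15346381,  0.98815171]])}
{'clock': 0.1, 'qpos': array([ 1.09190524,  0.47769498,  0.02235252,  1.55634546, -0.01149965,
        1.1092957 , -0.08312322]), 'joint_velocities': array([-1.39697826e-03, -5.28576689e-04, -1.01765494e-03, -3.69632951e-03,
        2.57729007e-04,  2.27157085e-04,  8.66363395e-05]), 'joint_efforts': array([ 4.43091631e-03, -5.97758961e+01,  1.61412634e+00, -2.81954920e+01,
        1.29177675e-02,  4.98269001e-03,  7.56016902e-05]), 'tool_pos': array([ 0.2443866 , -0.62865288,  0.23844118]), 'tool_rot': array([[ 9.32045191e-01,  3.62341382e-01, -6.96720644e-04],
       [ 3.62342031e-01, -9.32044060e-01,  1.45718475e-03],
       [-1.21376003e-04, -1.61061321e-03, -9.99998696e-01]]), 'force': array([ 1.19332914, -0.62407203,  0.15355554]), 'wrist_torque': array([0.01428221, 0.03234995, 0.05490028]), 'gripper_force': 0.0, 'finger_gap': 0.08566965022588391}
```

View pics/top0.png

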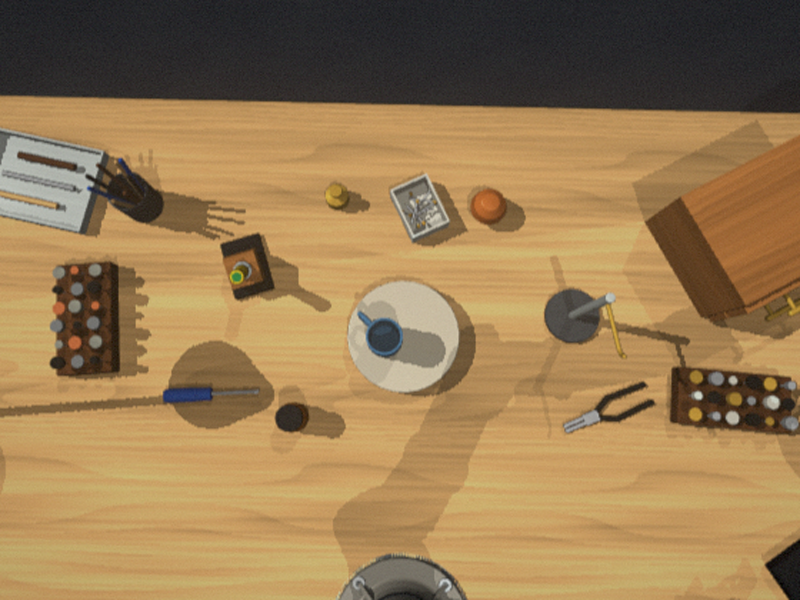

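View pics/side0.png

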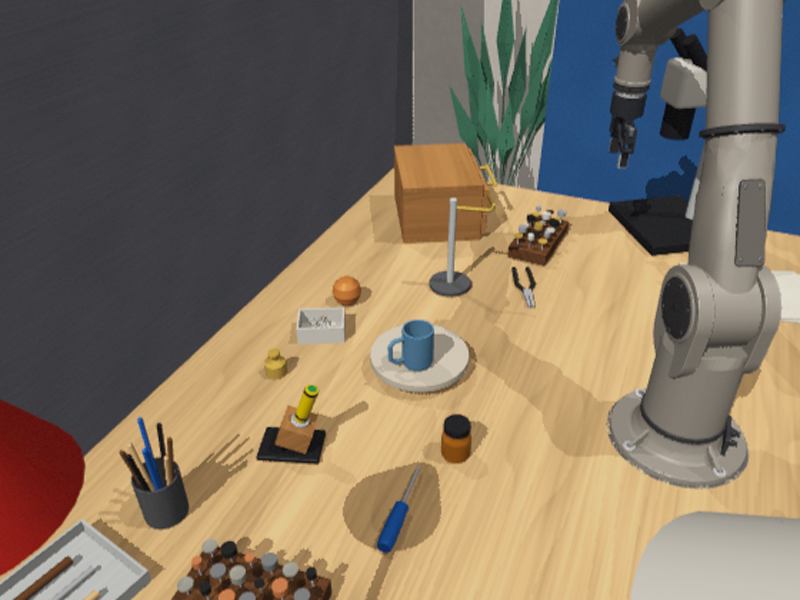

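```bash
cat > h.py <<'E'
from bench import arm
import numpy as np, cv2
def cam(n):
    m=arm.camera_model(n); return m,210/np.tan(np.radians(m["fovy"])/2)
def proj(n,P):
    m,f=cam(n); p=(np.asarray(P,float)-m["xyz"])@m["attitude"]
    return np.stack([m["cx"]+f*p[...,0]/-p[...,2], m["cy"]-f*p[...,1]/-p[...,2]],-1)
def ray(n,u,v):
    m,f=cam(n); return m["xyz"],m["attitude"]@np.array([(u-m["cx"])/f,-(v-m["cy"])/f,-1])
def at(n,u,v,z):
    o,d=ray(n,u,v); return o+d*(z-o[2])/d[2]
def tri(u1,v1,u2,v2):  # top, side -> point, gap
    a,d=ray("top",u1,v1); b,e=ray("side",u2,v2)
    s=np.linalg.lstsq(np.stack([d,-e],1),b-a,rcond=None)[0]
    p,q=a+s[0]*d,b+s[1]*e; return (p+q)/2,np.linalg.norm(p-q)
def tile(img,x,y,w=133,h=100):
    t=cv2.resize(img[y:y+h,x:x+w,::-1],None,fx=3,fy=3,interpolation=cv2.INTER_CUBIC)
    for i in range(0,w,10):
        cv2.line(t,(3*i,0),(3*i,4 if (x+i)%20 else 9),(0,0,255),1)
        if i%20==0: cv2.putText(t,str(x+i),(3*i,18),0,.32,(0,0,0),1)
    for i in range(0,h,10):
        cv2.line(t,(0,3*i),(6,3*i),(0,0,255),1)
        if i%20==0 and i: cv2.putText(t,str(y+i),(8,3*i+4),0,.32,(0,0,0),1)
    return t
def montage(name,l):
    fr={k:arm.grab_frame(k) for k in set(a[0] for a in l)}
    T=[cv2.copyMakeBorder(tile(fr[a[0]],a[1],a[2]),0,0,0,1,cv2.BORDER_CONSTANT) for a in l]
    rows=[np.hstack(T[i:i+2]) for i in range(0,len(T),2)]
    cv2.imwrite(name,np.vstack(rows)[:600,:800])
E
python3 - <<'E'
from h import *
montage("pics/m1.png",[("top",220,190),("top",350,180),("top",140,150),("side",250,210)])
montage("pics/m2.png",[("side",270,130),("side",160,250),("top",300,110),("side",280,260)])
E
```

```text
(no output)
```

View pics/m1.png

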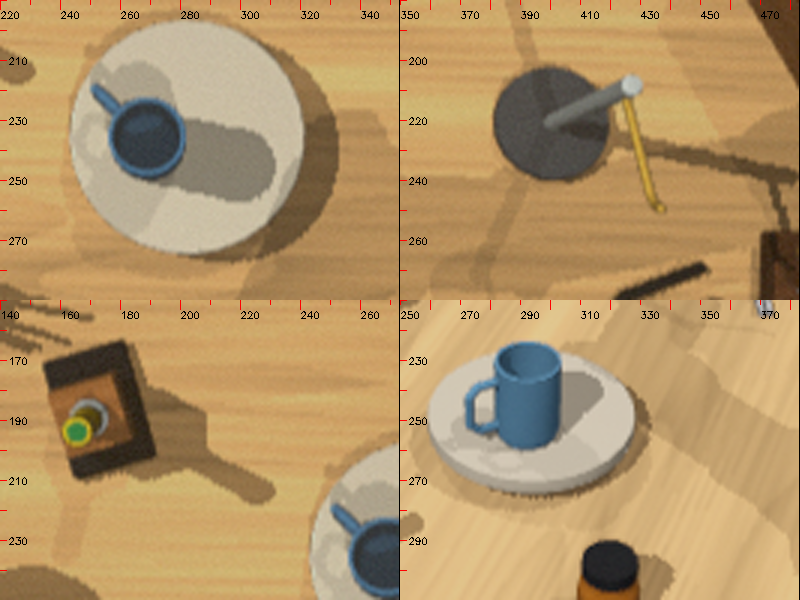

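View pics/m2.png

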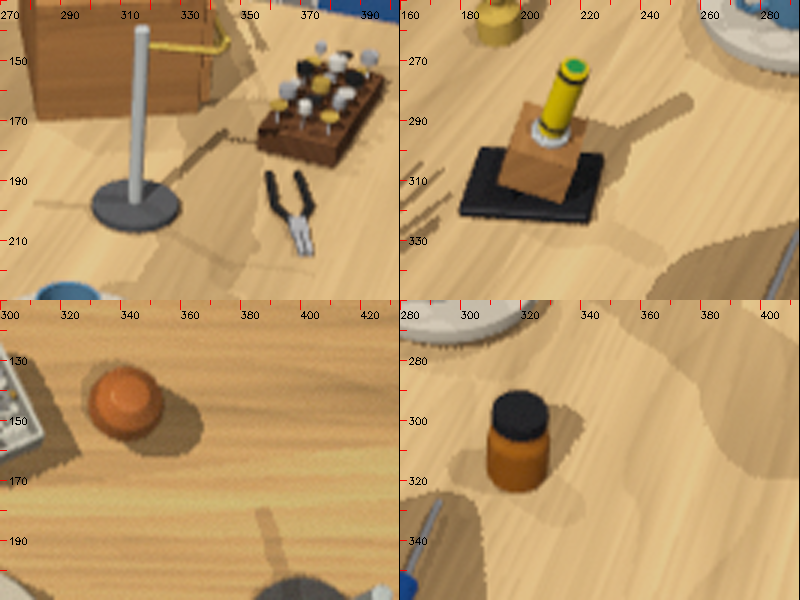

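Run:
```python
from h import *
np.set_printoptions(precision=4,suppress=True)
w=at("top",282.4,235.8,.04);print("wheel",w)
r=at("top",269.2,236.2,.125);print("mug rim",r, "side", at("side",(496+560)/6-133.3+250-0.0,(341+383)/6+210,.125) if 0 else at("side",292.7,230.5,.125))
print("handle end top",at("top",251.5,220,.11)-r)
b=at("top",400.3,221,.014);p=at("top",427.3,208.3,.23);print("base",b,"posttop",p)
print("side base",at("side",315.3,198,.014),"posttop",at("side",317.3,139,.23))
print("tip",at("top",436.7,249.7,.2275),at("side",345.7,142.7,.2275),tri(436.7,249.7,345.7,142.7))
print("rod bend",tri(434.,249,344,146.3))
print("butt",tri(165.7,194,218,272))
for c in [(155,169.5),(182,163.5),(191.3,201.7),(166,210)]: print("base corner",at("top",*c,.01))
```

```text
wheel [0.497  0.0071 0.04  ]
mug rim [0.4875 0.0391 0.125 ] side [0.4887 0.0387 0.125 ]
handle end top [ 0.0394  0.0437 -0.015 ]
base [ 0.5451 -0.3     0.014 ] posttop [ 0.5457 -0.3014  0.23  ]
side base [ 0.5413 -0.2978  0.014 ] posttop [ 0.5467 -0.3082  0.23  ]
tip [ 0.4574 -0.3198  0.2275] [ 0.4574 -0.323   0.2275] (array([ 0.4569, -0.3193,  0.2293]), np.float64(0.0008525509760876503))
rod bend (array([ 0.46  , -0.3175,  0.217 ]), np.float64(0.0009676183031552509))
butt (array([0.5795, 0.2838, 0.1459]), np.float64(0.0007083633117741361))
base corner [0.6689 0.3495 0.01  ]
base corner [0.6869 0.2785 0.01  ]
base corner [0.5843 0.2485 0.01  ]
base corner [0.5607 0.3138 0.01  ]
```

```bash
cat >> h.py <<'E'
from scipy.spatial.transform import Rotation as R
np.set_printoptions(precision=4,suppress=True)
def down(yaw):  # tool z down, tool y at world angle yaw (deg)
    a=np.radians(yaw); y=np.array([np.cos(a),np.sin(a),0]); z=np.array([0,0,-1.]); return np.stack([np.cross(y,z),y,z],1)
def go(p,Rt,o=None):
    o=o or arm.get_obs(); T=o["tool_rot"]
    print("shift cm",(T.T@(np.array(p)-o["tool_pos"])*100).round(2),"rot",R.from_matrix(T.T@Rt).as_rotvec().round(3))
E
python3 -c "
from h import *
go((.488,.039,.33),down(-42));go((.30,-.45,.33),down(-42))"
```

```text
shift cm [ 46.9  -53.44  -9.07] rot [-0.001 -0.    -0.467]
shift cm [ 11.66 -14.68  -9.09] rot [-0.001 -0.    -0.467]
```

```bash
python3 -m inch '[[[0,-0.5,-3,0,0,0],[2,-2.5,-7,0,0,-0.05],[5,-6,-9,0,0,-0.15],[9,-10,-9,0,0,-0.25],[12.3,-14,-9,0,0,-0.35],[15.6,-18,-9,0,0,-0.467],[19,-22,-9,0,0,-0.467],[22,-26,-9,0,0,-0.467]]]' 1 && python3 -c "
from h import *
go((.488,.039,.2),down(-42))"
```

```text
clock: 1.1
tool_pos: [0.3522, -0.3175, 0.3295]
tool_rot: [[0.669, 0.743, 0.001], [0.743, -0.669, -0.001], [-0.0, 0.001, -1.0]]
force: [1.4, -0.2, -0.2]
finger_gap: 0.0852
gripper_force: 0.0
shift cm [ 35.58 -13.77  12.94] rot [0.001 0.    0.   ]
```

```bash
python3 -m inch '[[[4,-1.3,0,0,0,0],[8.5,-2.9,1,0,0,0],[13,-4.6,3,0,0,0],[17.5,-6.5,5,0,0,0],[22,-8.2,7,0,0,0],[26.5,-10,9,0,0,0],[30.5,-11.5,11,0,0,0],[33,-12.3,12.5,0,0,0]]]' && python3 -m inch '[[[1,-0.3,0.4,0,0,0],[1.7,-0.7,0.5,0,0,0],[1.7,-0.7,0.5,0,0,0],[1.7,-0.7,0.5,0,0,0],[1.7,-0.7,0.5,0,0,0],[1.7,-0.7,0.5,0,0,0],[1.7,-0.7,0.5,0,0,0],[1.7,-0.7,0.5,0,0,0]]]' && python3 -c "
from h import *
go((.488,.039,.085),down(-42))
montage('pics/m3.png',[('top',210,170),('side',230,170)])"
```

```text
clock: 1.9
tool_pos: [0.4817, 0.0112, 0.2037]
tool_rot: [[0.667, 0.745, 0.001], [0.745, -0.667, 0.001], [0.001, 0.0, -1.0]]
force: [0.2, -0.4, 1.0]
finger_gap: 0.0851
gripper_force: 0.0
clock: 2.7
tool_pos: [0.4874, 0.025, 0.1995]
tool_rot: [[0.67, 0.743, 0.0], [0.743, -0.67, -0.0], [0.0, 0.0, -1.0]]
force: [0.4, -0.0, -0.1]
finger_gap: 0.0854
gripper_force: 0.0
shift cm [ 1.08 -0.9  11.45] rot [ 0.    -0.    -0.001]
```

View pics/m3.png

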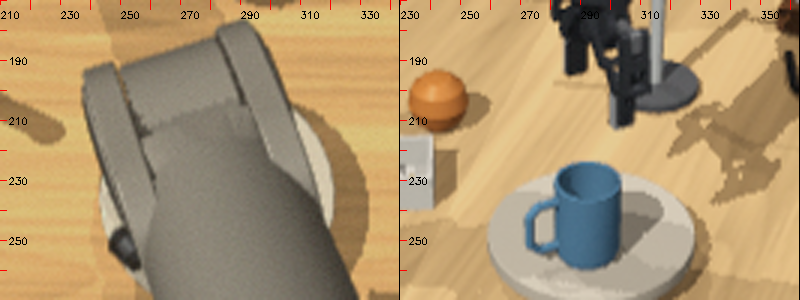

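Top view is blocked by the arm; the side view shows the open fingers above the mug (fingertips near (303,210) and (288,192)), with the mug rim at (293,231). The estimate holds, so I'll descend.

```bash
python3 -m inch '[[[0.5,-0.5,0.5,0,0,0],[1.1,-0.9,1.5,0,0,0],[1.1,-0.9,3.5,0,0,0],[1.1,-0.9,6,0,0,0],[1.1,-0.9,8.5,0,0,0],[1.1,-0.9,10.5,0,0,0],[1.1,-0.9,11.4,0,0,0],[1.1,-0.9,11.4,0,0,0]]]' && python3 -m inch '[[[0,0,0,0,0,0],[0,0,0,0,0,0],[0,0,0,0,0,0],[0,0,0,0,0,0],[0,0,0,0,0,0],[0,0,0,0,0,0],[0,0,0,0,0,0],[0,0,0,0,0,0]]]' 0.4 40; python3 -m inch '[[[0,0,0,0,0,0],[0,0,0,0,0,0],[0,0,0,0,0,0],[0,0,-0.2,0,0,0],[0,0,-0.5,0,0,0],[0,0,-1,0,0,0],[0,0,-1,0,0,0],[0,0,-1,0,0,0]]]'; python3 -c "
from h import *
montage('pics/m4.png',[('top',210,170),('side',230,190)])"
```

```text
clock: 3.6
tool_pos: [0.487, 0.0401, 0.0839]
tool_rot: [[0.668, 0.744, -0.003], [0.744, -0.668, 0.0], [-0.002, -0.002, -1.0]]
force: [-0.3, 0.1, 1.3]
finger_gap: 0.0851
gripper_force: 0.0
clock: 4.4
tool_pos: [0.4891, 0.0397, 0.0864]
tool_rot: [[0.669, 0.743, 0.002], [0.743, -0.669, 0.0], [0.002, 0.002, -1.0]]
force: [-0.0, 0.5, 6.0]
finger_gap: 0.0597
gripper_force: 44.1
clock: 5.2
tool_pos: [0.4881, 0.0394, 0.0954]
tool_rot: [[0.669, 0.743, 0.0], [0.743, -0.669, -0.0], [0.0, 0.0, -1.0]]
force: [-0.3, -0.3, -1.5]
finger_gap: 0.0598
gripper_force: 43.6
```

View pics/m4.png

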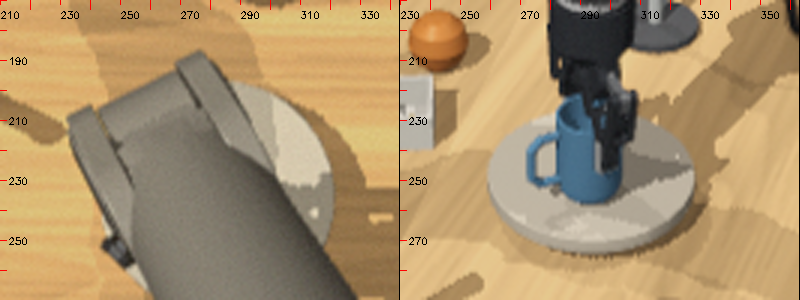

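Mug is held (gap 59.8 mm, 44 N) and raised about 1 cm; the side view shows it upright with its handle at (273,243).

```bash
python3 -c "
from h import *
go((.45,-.1,.32),down(-15));go((.4,-.374,.32),down(11.8))"
```

```text
shift cm [-12.9    6.51 -22.48] rot [-0.     0.    -0.471]
shift cm [-36.61  21.13 -22.48] rot [-0.     0.    -0.939]
```

```bash
python3 -m inch '[[[0,0,-1,0,0,0],[0,0,-3.5,0,0,0],[0,0,-7,0,0,0],[0,0,-10.5,0,0,0],[-1,0.5,-14,0,0,-0.04],[-3,1.5,-17.5,0,0,-0.12],[-6,3,-20.5,0,0,-0.23],[-9.5,5,-22.4,0,0,-0.35]]]' && python3 -m inch '[[[-3,1.5,0,0,0,-0.1],[-6.2,3.3,0,0,0,-0.2],[-9.5,5.4,0,0,0,-0.3],[-13,7.4,0,0,0,-0.4],[-16.2,9.2,0,0,0,-0.48],[-19,10.8,0,0,0,-0.54],[-21,12,0,0,0,-0.57],[-21.5,12.5,0,0,0,-0.585]]]' && python3 -c "
from h import *
go((.4,-.374,.32),down(11.8))"
```

```text
clock: 6.1
tool_pos: [0.4621, -0.0633, 0.3222]
tool_rot: [[0.368, 0.93, 0.004], [0.93, -0.368, -0.0], [0.001, 0.004, -1.0]]
force: [1.7, -0.3, -2.5]
finger_gap: 0.06
gripper_force: 44.1
clock: 6.9
tool_pos: [0.496, -0.3131, 0.3189]
tool_rot: [[-0.195, 0.981, -0.001], [0.981, 0.195, -0.0], [-0.0, -0.001, -1.0]]
force: [0.0, 0.2, -2.0]
finger_gap: 0.0601
gripper_force: 44.1
shift cm [ -4.1 -10.6  -0.1] rot [-0.001  0.    -0.009]
```

```bash
python3 -m inch '[[[-0.5,-1.5,0,0,0,0],[-1.5,-4,0,0,0,0],[-2.5,-6.5,0,0,0,0],[-3.5,-9,0,0,0,0],[-4.1,-10.3,0,0,0,-0.009],[-4.1,-10.6,0,0,0,-0.009],[-4.1,-10.6,0,0,0,-0.009],[-4.1,-10.6,0,0,0,-0.009]]]' && python3 -m inch '[[[0,0,1,0,0,0],[0,0,3,0,0,0],[0,0,5,0,0,0],[0,0,7,0,0,0],[0,0,9,0,0,0],[0,0,10,0,0,0],[0,0,10.2,0,0,0],[0,0,10.2,0,0,0]]]' && python3 -c "
from h import *
o=arm.get_obs();print(o['tool_pos'])
montage('pics/m5.png',[('top',380,180),('side',270,100),('top',300,200),('side',330,100)])"
```

```text
clock: 7.7
tool_pos: [0.402, -0.3698, 0.3193]
tool_rot: [[-0.209, 0.978, 0.001], [0.978, 0.209, 0.0], [0.0, 0.001, -1.0]]
force: [0.5, -0.2, -2.6]
finger_gap: 0.0597
gripper_force: 44.3
clock: 8.5
tool_pos: [0.4015, -0.371, 0.217]
tool_rot: [[-0.208, 0.978, 0.0], [0.978, 0.208, 0.0], [0.0, 0.0, -1.0]]
force: [0.2, 0.5, -1.8]
finger_gap: 0.0599
gripper_force: 44.2
[ 0.4015 -0.371   0.217 ]
```

View pics/m5.png

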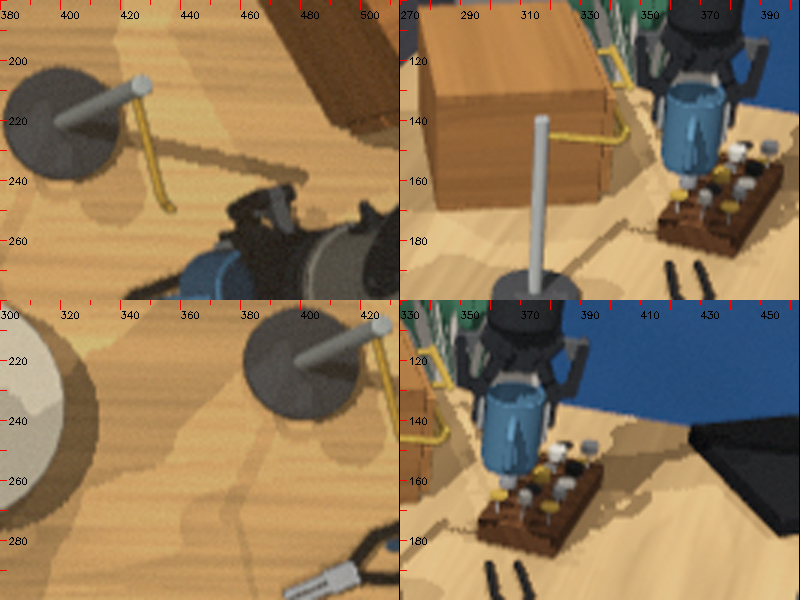

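Run:
```python
from h import *
t=np.array([.4015,-.371,.1706]); h=np.array([-.205,.979,0]); z=np.array([0,0,1.])
for nm,p in dict(under=t,rim=t+.085*z,handle_out=t+.0575*h+.045*z,handle_top=t+.05*h+.0695*z,hbot=t+.05*h+.0205*z,handle_end=t+.062*h+.045*z).items():
    print(nm,proj("side",p),proj("top",p))
for s in(-1,1):print(proj("side",t+.0425*z+.031*s*np.array([-.918,-.395,0])))
print("post",proj("side",[.5455,-.301,.23]),"rod",proj("side",[.5455-.979*.09,-.301-.205*.09,.21]))
go((.4124,-.3726,.2184),down(11.8));go((.4976,-.3548,.2184),down(11.8))
```

```text
under [365.3503 155.3868] [451.7458 276.9301]
rim [367.9674 131.3481] [467.1619 276.7208]
handle_out [365.6911 151.1297] [433.3713 281.8152]
handle_top [366.6032 142.8935] [440.802  281.2095]
hbot [365.0679 157.0139] [432.9796 281.1191]
handle_end [365.6083 151.7993] [431.3161 282.2066]
[356.9328 143.6018]
[376.3439 143.5193]
post [316.8879 140.0106] rod [344.968  148.1856]
shift cm [-0.32  1.01 -0.05] rot [0.001 0.001 0.003]
shift cm [-0.35  9.72 -0.04] rot [0.001 0.001 0.003]
```

```bash
python3 -m inch '[[[-0.2,0.3,0,0,0,0],[-0.35,1,0,0,0,0],[-0.35,1.8,0,0,0,0],[-0.35,2.8,0,0,0,0],[-0.35,3.8,0,0,0,0],[-0.35,4.8,0,0,0,0],[-0.35,5.4,0,0,0,0],[-0.35,5.4,0,0,0,0]]]' && python3 -m inch '[[[0,0.4,0,0,0,0],[0,1.1,0,0,0,0],[0,1.9,0,0,0,0],[0,2.7,0,0,0,0],[0,3.5,0,0,0,0],[0,4.1,0,0,0,0],[0,4.3,0,0,0,0],[0,4.3,0,0,0,0]]]' && python3 -c "
from h import *
montage('pics/m6.png',[('top',380,170),('side',270,90)])
go((.4976,-.3548,.2),down(11.8))"
```

```text
clock: 9.4
tool_pos: [0.4559, -0.3628, 0.2169]
tool_rot: [[-0.209, 0.978, 0.0], [0.978, 0.209, 0.0], [0.0, 0.001, -1.0]]
force: [-0.4, 0.1, -2.7]
finger_gap: 0.06
gripper_force: 44.2
clock: 10.2
tool_pos: [0.4971, -0.3543, 0.2169]
tool_rot: [[-0.208, 0.978, -0.0], [0.978, 0.208, 0.0], [0.0, -0.0, -1.0]]
force: [0.3, 0.2, -1.0]
finger_gap: 0.0596
gripper_force: 44.2
shift cm [-0.03  0.12  1.68] rot [-0.    -0.     0.003]
```

View pics/m6.png

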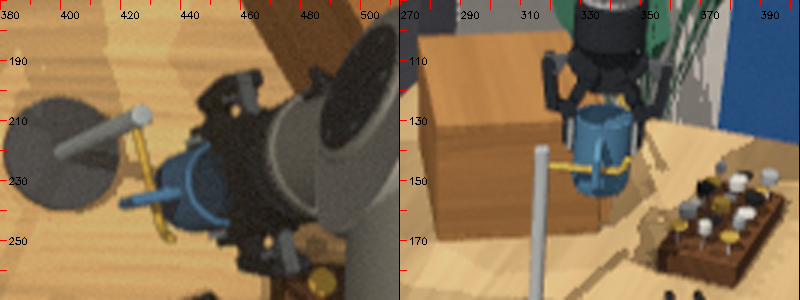

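The rod runs through the handle: in the top view the handle bar crosses over the rod at about (430,235), and in the side view the rod goes behind the bar and shows again at its right (345,147). Now lowering.

```bash
python3 -m inch '[[[0,0,0.3,0,0,0],[0,0,0.7,0,0,0],[0,0,1.1,0,0,0],[0,0,1.5,0,0,0],[0,0,1.7,0,0,0],[0,0,1.8,0,0,0],[0,0,1.8,0,0,0],[0,0,1.8,0,0,0]]]' && python3 -m inch '[[[0,0,0.1,0,0,0],[0,0,0.2,0,0,0],[0,0,0.3,0,0,0],[0,0,0.4,0,0,0],[0,0,0.4,0,0,0],[0,0,0.4,0,0,0],[0,0,0.4,0,0,0],[0,0,0.4,0,0,0]]]'
```

```text
clock: 11.1
tool_pos: [0.4968, -0.3546, 0.1991]
tool_rot: [[-0.207, 0.978, 0.0], [0.978, 0.207, -0.0], [-0.0, 0.0, -1.0]]
force: [0.1, -0.0, -2.2]
finger_gap: 0.0596
gripper_force: 44.2
clock: 11.9
tool_pos: [0.4968, -0.3546, 0.195]
tool_rot: [[-0.207, 0.978, 0.0], [0.978, 0.207, -0.0], [-0.0, 0.0, -1.0]]
force: [-0.6, -0.4, -1.6]
finger_gap: 0.06
gripper_force: 44.2
```

```bash
python3 -m inch '[[[0,0,0.1,0,0,0],[0,0,0.2,0,0,0],[0,0,0.3,0,0,0],[0,0,0.3,0,0,0],[0,0,0.3,0,0,0],[0,0,0.3,0,0,0],[0,0,0.3,0,0,0],[0,0,0.3,0,0,0]]]'
```

```text
clock: 12.7
tool_pos: [0.497, -0.3547, 0.1936]
tool_rot: [[-0.207, 0.978, 0.001], [0.978, 0.207, -0.001], [-0.001, 0.001, -1.0]]
force: [-3.8, 1.7, 9.6]
finger_gap: 0.0599
gripper_force: 45.5
```

```bash
python3 -m inch '[[[0,0,-0.1,0,0,0],[0,0,-0.1,0,0,0],[0,0,-0.1,0,0,0],[0,0,-0.1,0,0,0],[0,0,-0.1,0,0,0],[0,0,-0.1,0,0,0],[0,0,-0.1,0,0,0],[0,0,-0.1,0,0,0]]]' - 20; python3 -m inch '[[[0,0,0,0,0,0],[0,0,0,0,0,0],[0,0,0,0,0,0],[0,0,0,0,0,0],[0,0,0,0,0,0],[0,0,0,0,0,0],[0,0,0,0,0,0],[0,0,0,0,0,0]]]' 1; python3 -c "
from h import *
montage('pics/m7.png',[('top',380,170),('side',270,90)])"
```

```text
clock: 13.5
tool_pos: [0.497, -0.3547, 0.1937]
tool_rot: [[-0.207, 0.978, 0.001], [0.978, 0.207, -0.0], [-0.001, 0.0, -1.0]]
force: [-2.8, 0.4, 6.9]
finger_gap: 0.0601
gripper_force: 44.9
clock: 14.3
tool_pos: [0.4967, -0.3546, 0.1929]
tool_rot: [[-0.207, 0.978, 0.0], [0.978, 0.207, -0.0], [-0.0, 0.0, -1.0]]
force: [0.6, 0.2, 0.0]
finger_gap: 0.085
gripper_force: 0.0
```

View pics/m7.png

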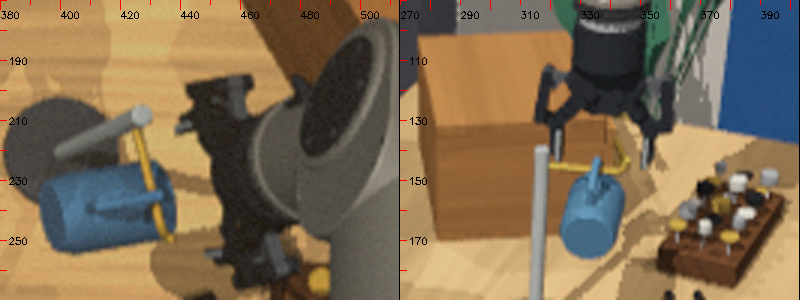

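The mug hangs free: the top view shows its handle on the rod near (429,235) with the body swung under it, and the side view agrees (handle at (335,148)). Now I'll retract upward, then locate the ring.

```bash
python3 -m inch '[[[0,0,-1,0,0,0],[0,0,-3,0,0,0],[0,0,-5.5,0,0,0],[0,0,-8.5,0,0,0],[0,0,-11.5,0,0,0],[0,0,-14,0,0,0],[0,0,-15,0,0,0],[0,0,-15,0,0,0]]]'
python3 - <<'E'
from h import *
for n,(x,y) in dict(top=(235,190),side=(255,220)).items():
    g=arm.grab_frame(n).astype(int)[y:y+90,x:x+90]
    m=(g[...,0]-np.maximum(g[...,1],g[...,2])>60)
    v,u=np.nonzero(m); print(n,len(u),u.min()+x,u.max()+x,v.min()+y,v.max()+y)
    c=((u.min()+u.max())/2+x,(v.min()+v.max())/2+y); print(at(n,*c,.04),at(n,u.mean()+x,v.mean()+y,.04), proj(n,[.488,.039,.04]))
print(at("top",165.4,193.7,.1431),at("side",217.7,271.7,.1431))
a=np.array([-.327,-.102,.940]); mouth=at("top",165.4,193.7,.1431)-.081*a; print("mouth",mouth)
y=np.array([np.cos(np.radians(20))*.955,np.cos(np.radians(20))*.298,np.sin(np.radians(20))]); z=-a/np.linalg.norm(a)
y-=z*(y@z);y/=np.linalg.norm(y);Rt=np.stack([np.cross(y,z),y,z],1)
go((.45,-.1,.33),down(15)); go(mouth+.12*a,Rt); print(mouth+.12*a,Rt)
E
```

```text
clock: 15.2
tool_pos: [0.4974, -0.3548, 0.3448]
tool_rot: [[-0.207, 0.978, 0.003], [0.978, 0.207, -0.002], [-0.002, 0.002, -1.0]]
force: [0.7, -0.0, -0.2]
finger_gap: 0.0855
gripper_force: 0.0
top 33 263 273 233 242
[0.4918 0.0436 0.04  ] [0.4917 0.0432 0.04  ] [269.7734 239.0522]
side 48 287 325 252 309
[0.4157 0.1229 0.04  ] [0.3896 0.1677 0.04  ] [292.6093 254.6904]
[0.5803 0.2851 0.1431] [0.5828 0.2806 0.1431]
mouth [0.6068 0.2934 0.067 ]
shift cm [25.84  0.75  1.21] rot [-0.001 -0.001 -0.053]
shift cm [60.68 20.16 16.25] rot [-0.35   0.015 -0.093]
[0.5676 0.2811 0.1798] [[-0.2979  0.8969  0.3268]
 [ 0.9546  0.2799  0.102 ]
 [-0.      0.3424 -0.9396]]
```

```bash
python3 -m inch '[[[1.5,0.5,0,0,0,0],[5,1.5,0,0,0,0],[9.5,3,0,-0.03,0,-0.01],[14,4.5,0,-0.08,0.003,-0.02],[18.5,6,0,-0.13,0.006,-0.03],[23,7.5,0.5,-0.18,0.008,-0.05],[27.5,9,1,-0.23,0.01,-0.06],[32,10.5,2,-0.27,0.011,-0.07]]]'
cat >> h.py <<'E'
MO=np.array([.6068,.2934,.067]); A=np.array([-.327,-.102,.940]); A/=np.linalg.norm(A)
RT=np.array([[-.2979,.8969,.3268],[.9546,.2799,.102],[0,.3424,-.9396]])
E
python3 - <<'E'
from h import *
# commanded pose of the last call's end, from its start state
T=np.array([[-.207,.978,.003],[.978,.207,-.002],[-.002,.002,-1.]]); p=np.array([.4974,-.3548,.3448])
T=T/np.linalg.norm(T,axis=0)
o=dict(tool_pos=p+T@np.array([.32,.105,.02]),tool_rot=T@R.from_rotvec([-.27,.011,-.07]).as_matrix())
print(o["tool_pos"]);go(MO+.125*A,RT,o)
g=arm.grab_frame("side").astype(int)[235:275,270:315]
v,u=np.nonzero(g[...,0]-np.maximum(g[...,1],g[...,2])>60); print(len(u),u.min(),u.max(),v.min(),v.max()); print(at("side",u.mean()+270,v.mean()+235,.04))
E
```

```text
clock: 16.1
tool_pos: [0.5321, -0.0168, 0.3222]
tool_rot: [[-0.277, 0.926, 0.257], [0.961, 0.266, 0.076], [0.002, 0.268, -0.963]]
force: [1.1, -0.7, -0.3]
finger_gap: 0.0853
gripper_force: 0.0
[ 0.5339 -0.02    0.3244]
shift cm [28.03  7.2  16.5 ] rot [-0.077  0.008 -0.022]
12 17 25 17 21
[0.4931 0.0391 0.04  ]
```

```bash
python3 -m inch '[[[4.5,1.2,0.5,0,0,0],[9,2.4,1.5,-0.03,0.003,-0.01],[13.5,3.6,3,-0.06,0.006,-0.02],[18,4.8,4.5,-0.077,0.008,-0.022],[22,6,6,-0.077,0.008,-0.022],[25.5,6.7,7.5,-0.077,0.008,-0.022],[27.5,7.1,8.5,-0.077,0.008,-0.022],[28,7.2,9,-0.077,0.008,-0.022]]]' && python3 -m inch '[[[0,0,1,0,0,0],[0,0,3,0,0,0],[0,0,5,0,0,0],[0,0,6.5,0,0,0],[0,0,7,0,0,0],[0,0,7,0,0,0],[0,0,7,0,0,0],[0,0,7,0,0,0]]]'
python3 - <<'E'
from h import *
go(MO+.038*A,RT)
for n in("side",):
    cv2.imwrite("pics/m8.png",np.hstack([tile(arm.grab_frame("side"),150,215),tile(arm.grab_frame("top"),110,140)]))
E
```

```text
clock: 16.95
tool_pos: [0.5431, 0.2789, 0.2539]
tool_rot: [[-0.304, 0.897, 0.32], [0.953, 0.285, 0.106], [0.004, 0.337, -0.941]]
force: [-0.2, -0.2, 0.0]
finger_gap: 0.0854
gripper_force: 0.0
clock: 17.75
tool_pos: [0.5687, 0.2824, 0.191]
tool_rot: [[-0.298, 0.897, 0.325], [0.955, 0.279, 0.104], [0.002, 0.342, -0.94]]
force: [-0.2, 0.0, 0.6]
finger_gap: 0.0856
gripper_force: 0.0
shift cm [-0.11 -0.51  9.21] rot [-0.001 -0.002 -0.001]
```

View pics/m8.png

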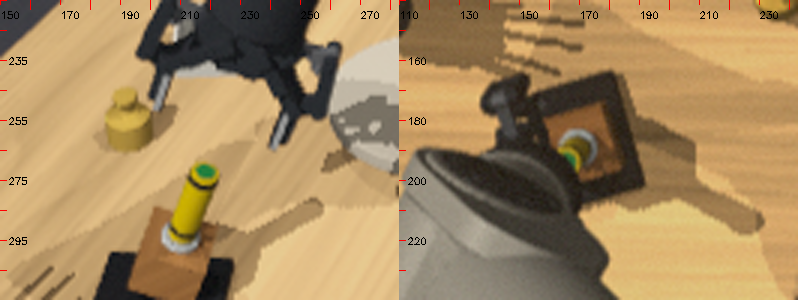

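The open fingertips sit at about (203,251) and (242,264) in the side view. Their midpoint (222.5,257.5) lies on the extended gauge axis (butt (218,272), collar (211,295)), so they are aligned. Descending to grip.

```bash
python3 -m inch '[[[0,-0.2,0.7,0,0,0],[-0.1,-0.5,2,0,0,0],[-0.1,-0.5,4,0,0,0],[-0.1,-0.5,6,0,0,0],[-0.1,-0.5,8,0,0,0],[-0.1,-0.5,9,0,0,0],[-0.1,-0.5,9.2,0,0,0],[-0.1,-0.5,9.2,0,0,0]]]' && python3 -m inch '[[[0,0,0,0,0,0],[0,0,0,0,0,0],[0,0,0,0,0,0],[0,0,0,0,0,0],[0,0,0,0,0,0],[0,0,0,0,0,0],[0,0,0,0,0,0],[0,0,0,0,0,0]]]' 0 40; python3 -m inch '[[[0,0,0,0,0,0],[0,0,0,0,0,0],[0,0,0,0,0,0],[0,0,0,0,0,0],[0,0,0,0,0,0],[0,0,0,0,0,0],[0,0,0,0,0,0],[0,0,0,0,0,0]]]'
```

```text
clock: 18.65
tool_pos: [0.5937, 0.2898, 0.1015]
tool_rot: [[-0.298, 0.898, 0.324], [0.954, 0.28, 0.104], [0.002, 0.34, -0.941]]
force: [0.0, -0.8, 0.6]
finger_gap: 0.0851
gripper_force: 0.0
clock: 19.45
tool_pos: [0.5943, 0.2897, 0.1024]
tool_rot: [[-0.298, 0.898, 0.325], [0.955, 0.279, 0.104], [0.002, 0.341, -0.94]]
force: [-1.8, -2.0, 4.4]
finger_gap: 0.023
gripper_force: 39.0
clock: 20.25
tool_pos: [0.5942, 0.2897, 0.1024]
tool_rot: [[-0.298, 0.898, 0.325], [0.955, 0.279, 0.104], [0.002, 0.341, -0.94]]
force: [-2.5, -1.3, 5.6]
finger_gap: 0.0229
gripper_force: 39.0
```

```bash
python3 -m inch '[[[0,0,-0.3,0,0,0],[0,0,-0.8,0,0,0],[0,0,-1.6,0,0,0],[0,0,-2.6,0,0,0],[0,0,-3.8,0,0,0],[0,0,-5,0,0,0],[0,0,-6,0,0,0],[0,0,-6.5,0,0,0]]]' && python3 -m inch '[[[0,0,-1,0,0,0],[0,0,-3,0,0,0],[0,0,-5,0,0,0],[0,0,-7,0,0,0],[0,0,-8.5,0,0,0],[0,0,-9.5,0,0,0],[0,0,-10,0,0,0],[0,0,-10,0,0,0]]]'
python3 - <<'E'
from h import *
for n,(x,y,w,h) in dict(top=(245,200,70,70),side=(275,235,40,40)).items():
    g=arm.grab_frame(n).astype(int)[y:y+h,x:x+w]
    v,u=np.nonzero(g[...,0]-np.maximum(g[...,1],g[...,2])>45)
    if len(u): print(n,len(u),u.min()+x,u.max()+x,v.min()+y,v.max()+y,at(n,(u.min()+u.max())/2+x,(v.min()+v.max())/2+y,.04))
go((.492,.042,.20),down(0));go((.492,.042,.20),down(-10))
E
```

```text
clock: 21.05
tool_pos: [0.573, 0.2831, 0.1646]
tool_rot: [[-0.298, 0.897, 0.326], [0.955, 0.279, 0.104], [0.003, 0.342, -0.94]]
force: [0.0, -0.2, -1.6]
finger_gap: 0.0229
gripper_force: 39.2
clock: 21.85
tool_pos: [0.5406, 0.2725, 0.2574]
tool_rot: [[-0.298, 0.898, 0.325], [0.955, 0.279, 0.104], [0.002, 0.341, -0.94]]
force: [-0.9, 0.2, -0.8]
finger_gap: 0.0233
gripper_force: 39.2
top 84 245 314 200 267 [0.5027 0.0146 0.04  ]
side 9 287 295 253 256 [0.4925 0.04   0.04  ]
shift cm [-20.55 -12.7    1.36] rot [ 0.343 -0.055  0.299]
shift cm [-20.55 -12.7    1.36] rot [ 0.339 -0.085  0.472]
```

```bash
python3 -m inch '[[[-1,-0.6,0,0,0,0],[-3.5,-2.2,0,0.05,-0.01,0.05],[-7,-4.3,0.2,0.11,-0.02,0.1],[-10.5,-6.5,0.5,0.18,-0.03,0.16],[-14,-8.6,0.8,0.25,-0.04,0.22],[-17.5,-10.8,1.1,0.31,-0.05,0.27],[-19.8,-12.2,1.3,0.343,-0.055,0.299],[-20.5,-12.7,1.4,0.343,-0.055,0.299]]]' && python3 -m inch '[[[0,0,0,0,0,0],[0,0,1,0,0,0],[0,0,2.5,0,0,0],[0,0,4,0,0,0],[0,0,5.2,0,0,0],[0,0,5.7,0,0,0],[0,0,6,0,0,0],[0,0,6,0,0,0]]]'
python3 - <<'E'
from h import *
o=arm.get_obs(); p=o["tool_pos"]; print(p,o["tool_rot"][:,2])
t=tile(arm.grab_frame("side"),250,190); cv2.imwrite("pics/m9.png",cv2.resize(t,None,fx=2,fy=2,interpolation=cv2.INTER_CUBIC)[:600,:800])
for d in(.043,0,-.0388+.0,-.084): print(d,proj("side",p+[0,0,d]))
print("ring",proj("side",[.492,.042,.04])); go((.492,.042,.125),down(0))
E
```

```text
clock: 22.75
tool_pos: [0.4915, 0.0387, 0.1984]
tool_rot: [[0.005, 1.0, -0.002], [1.0, -0.005, -0.001], [-0.001, -0.002, -1.0]]
force: [0.3, -0.0, -1.8]
finger_gap: 0.023
gripper_force: 39.2
clock: 23.55
tool_pos: [0.4923, 0.0433, 0.14]
tool_rot: [[-0.001, 1.0, 0.001], [1.0, 0.001, 0.0], [0.0, 0.001, -1.0]]
force: [0.5, -0.7, -0.5]
finger_gap: 0.0228
gripper_force: 39.3
[0.4923 0.0433 0.14  ] [ 0.0013  0.0003 -1.    ]
0.043 [290.9701 213.595 ]
0 [290.8589 226.6671]
-0.0388 [290.7622 238.0372]
-0.084 [290.6536 250.8019]
ring [290.8906 254.966 ]
shift cm [-0.11 -0.05  1.54] rot [ 0.002 -0.     0.001]
```

View pics/m9.png

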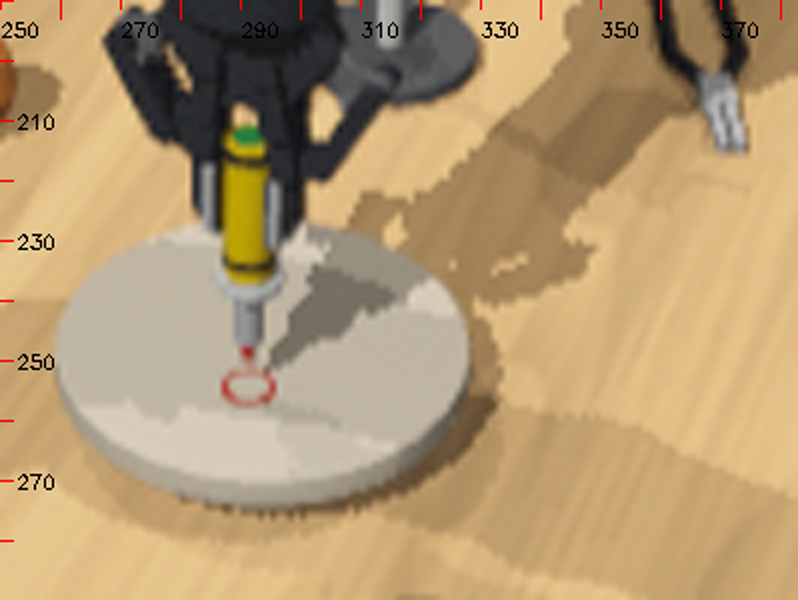

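The gauge hangs upright, with its tip at (291.2,249.5) directly over the ring centre (291.2,254.2). I'll take a force baseline and then lower it gently.

```bash
cat > f.py <<'E'
from h import *
F=[]
for i in range(12): arm.grab_frame("top"); o=arm.get_obs(); F.append(o["force"])
F=np.array(F); print("F",F.mean(0),"sd",F.std(0)/12**.5,o["tool_pos"],o["clock"])
E
python3 f.py; python3 -m inch '[[[-0.1,0,0.2,0,0,0],[-0.1,0,0.5,0,0,0],[-0.1,0,0.8,0,0,0],[-0.1,0,1.1,0,0,0],[-0.1,0,1.3,0,0,0],[-0.1,0,1.45,0,0,0],[-0.1,0,1.5,0,0,0],[-0.1,0,1.5,0,0,0]]]'; python3 f.py;  python3 -m inch '[[[0,0,0.05,0,0,0],[0,0,0.1,0,0,0],[0,0,0.15,0,0,0],[0,0,0.2,0,0,0],[0,0,0.25,0,0,0],[0,0,0.3,0,0,0],[0,0,0.3,0,0,0],[0,0,0.3,0,0,0]]]'; python3 f.py
```

```text
F [ 0.2678  0.1034 -1.2734] sd [0.1292 0.1918 0.1193] [0.4922 0.0428 0.1401] 24.2
clock: 25.0
tool_pos: [0.4923, 0.0419, 0.125]
tool_rot: [[-0.0, 1.0, 0.001], [1.0, 0.0, 0.0], [0.0, 0.001, -1.0]]
force: [0.7, 0.2, -1.0]
finger_gap: 0.0226
gripper_force: 39.3
F [ 0.1605 -0.0746 -1.0608] sd [0.1176 0.129  0.2147] [0.4923 0.0419 0.1251] 25.6
clock: 26.4
tool_pos: [0.4923, 0.0419, 0.1221]
tool_rot: [[-0.0, 1.0, 0.001], [1.0, 0.0, 0.0], [0.0, 0.001, -1.0]]
force: [-0.5, 0.5, 1.0]
finger_gap: 0.0232
gripper_force: 39.3
F [-0.3551  0.0546  0.916 ] sd [0.0868 0.1688 0.1049] [0.4923 0.0419 0.1221] 27.0
```

Push is now about 2.2 N, or roughly 2.3 mm, which agrees with the geometry. Going 3 mm further.

```bash
python3 -m inch '[[[0,0,0.05,0,0,0],[0,0,0.1,0,0,0],[0,0,0.15,0,0,0],[0,0,0.2,0,0,0],[0,0,0.25,0,0,0],[0,0,0.3,0,0,0],[0,0,0.3,0,0,0],[0,0,0.3,0,0,0]]]'; python3 f.py
python3 - <<'E'
from h import *
cv2.imwrite("pics/m10.png",np.hstack([cv2.resize(tile(arm.grab_frame("side"),250,190),None,fx=1,fy=1),tile(arm.grab_frame("side"),280,110)]))
E
```

```text
clock: 27.8
tool_pos: [0.4923, 0.0419, 0.1191]
tool_rot: [[-0.0, 1.0, 0.001], [1.0, 0.0, 0.0], [0.0, 0.001, -1.0]]
force: [-0.5, -0.1, 1.7]
finger_gap: 0.0232
gripper_force: 39.3
F [-0.1961 -0.0219  1.6816] sd [0.154  0.1316 0.1671] [0.4923 0.0419 0.1191] 28.4
```

View pics/m10.png

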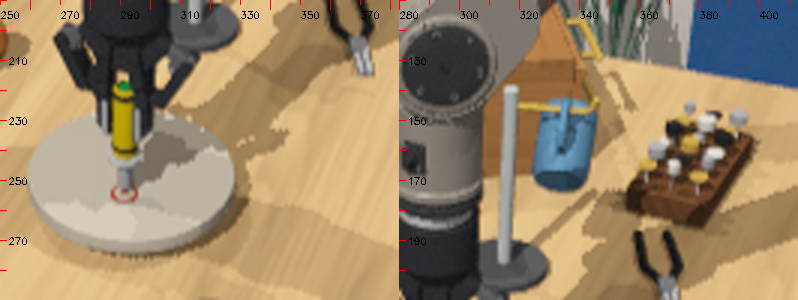

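The tip is inside the ring at (291,254) with the gauge upright. Force is about 2.95 N, so roughly 5 mm of push. The mug still hangs on the rod at (337,143). Handing in.

```bash
python3 -c "
from bench import arm
print(arm.hand_in())"
```

```text
the job is handed in; nothing more can be done
None
```

The job is handed in, but no verdict came back: the mug hangs by its handle on the hook, and the upright gauge is held with its tip inside the red ring, pushed in about 5 mm at about 3 N (by force reading).

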